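# One turn of the peg press hand wheel

## Robot

A 6-joint arm with a two-finger parallel gripper is mounted at the origin on the work surface. World frame = base frame: x ahead of the robot, y to its left, z up, the work surface at z = 0. Lengths are in m, angles in rad, forces in N, time in s.
With the tool pointing down it reaches from about 0.375 to 0.975 m from the base axis. Payload 3.8 kg.
Tool frame: the origin (TCP) lies midway between the tips of the shut fingers; the grasp point (between the pads) lies 19 mm behind it; x points along the fingers, y is the direction in which the jaws open and shut, and the axes are right-handed (so a half turn about x gives the same grasp; the last joint's range is limited). The gripper opens to 88 mm and grips with 3 to 60 N. Pads are 18 mm wide; open, the fingers measure 123 mm over their backs; the gripper's body (75 mm by 187 mm) begins 45 mm behind the grasp point.
Start: joints at [-0.037, 0.264, 1.604, -0, 1.274, -0.037], TCP at [0.675, -0, 0.239] pointing down, gripper open.
Joint ranges: [-2.63, 2.63], [-0.94, 2.18], [0.31, 2.57], [-1.31, 4.45], [0, 2.66], [-2.55, 2.55]. Speed limits (rad/s): [2.57, 2.57, 3.14, 3.14, 3.14, 3.14].

## Interface

Orientations are given as a rotation vector (axis times angle).
In Python, from cell import manip, inverse_kinematics, cams, order gives the robot as it stands. Calls block until the motion is done:
- manip.move_pose(position, orientation): joint-space move of the TCP to a pose.
- manip.move_linear(position, rate=0.15, rot=None): straight line of the TCP; rot=None keeps the orientation; rate is the mean speed in m/s.
- manip.set_joints(angles): joint-space move.
- manip.set_gripper(opening, force=None): finger opening in m; force is the grip in N (None keeps the last); returns when the fingers have stopped.
- manip.dwell(seconds).
- inverse_kinematics(position, orientation): joint angles nearest the present ones, or None.
- manip.state(): the state.
- cams.capture(name): name is "scene" or "side" or "wrist"; returns a dict with "image" (420x560x3 uint8, blue, green, red), "z_map" (420x560 float32, m along the optical axis (not along the pixel's ray), 0 where there is no reading), "intrinsics" (3x3 intrinsics, pixels), "position" and "orientation" of the camera in the world; the wrist camera has in their place "T_tool_cam" (4x4, takes a point from camera to tool coordinates, whose origin is the TCP and whose axes are the tool frame's). Camera axes: x right, y down, z forward; pixel columns grow to the right and rows downward; lengths in m; the calibration is good to about 2 mm. A picture is of the moment at which its call begins: read the wrist's pose just before it.
A pose or a line that the arm cannot do raises manip.IKError and nothing moves.
- order.close_job(): hands the job in, once; it reports no verdict.
The state is a dict: "clock": time; "joint_pos": joint angles; "joint_velocities": joint speeds; "tau": joint torques, N m; "tool_pos": TCP position; "tcp_rot": TCP orientation; "contact_force": force on the tool from outside, world axes, zero at the start; "moment": the same for the moment, N m; "gripper_width": finger opening in m.
Only numpy, scipy, OpenCV 4.12 (cv2) and the standard library are available. Lean on these libraries where they do the work, as an engineer would, in place of code of your own. Each camera call takes 0.05 s, during which the arm holds its last target. There are 200 camera calls.

## Task

The peg in the brass socket is to be nipped in the bench screw press: with the fingertips, push the hand wheel round by its upright handle, clockwise seen from above, through exactly one full turn from where it stands, so that the handle comes back over the place where it began and the pad presses on the peg's head; do not drive the wheel well past that. Push gently with the outside of the fingers, never taking the handle between them, and leave the wheel standing there, with the peg and everything else on the bench undisturbed.

Things in the scene. Friction and masses are not known exactly. Their poses are not given: they have to be found in the camera images.
- wheel (a joint): the hand wheel's angle (rad). It grows when the wheel is turned clockwise seen from above (the screw then goes down, 4 mm a turn, and the wheel with it). It may stand anywhere from -1.5 to 1.5 at the start; one full turn adds 6.283. The wheel turns freely both ways well beyond that and stays where it is left: the screw's friction needs 2 to 5 N at the handle, and the wheel does not coast.
- wheel_hub (a point): point on the vertical axis of the hand wheel, at the top of its domed hub nut. The wheel lies level on top of the press: steel rim of 72 mm mean radius and 16 mm thick, three spokes; the top of the rim is 11 mm below this point, and nothing of the wheel but the handle stands higher than this point.
- handle_mid (a point): half-way up the upright wooden handle on the wheel's rim, on the handle's axis, which stands 72 mm from the wheel's axis. The handle is a turned grip 58 mm high and 23 mm thick at its middle (19 mm at its foot and near its top) and spins freely on its pin; this point is 29 mm above its foot and 29 mm below its top, and 22 mm above the top of the hub nut. A steel boss 24 mm across carries its foot, 4 mm above the rim.
- handle: the same handle; origin at the middle of its foot, z up its axis. Its x and y axes spin with the grip and mean nothing.
- pad: the cork-faced pad, 34 mm across, on a stiff spring (4 N per mm) under the press's crosshead, straight above the peg; it moves down with the screw and at the start hangs 1.4 to 3.4 mm above the peg's head. After one turn it presses on the head with about 2 to 11 N. Its origin is level with the underside of the press, on the wheel's axis.
- peg: turned peg, 109 mm long, shaft 17 mm thick, head 31 mm, standing upright and a little loose in the twist-lock brass socket under the pad, on the wheel's axis; origin at the middle of its lower end. To be left standing.
- press: the bench screw press, fixed to the bench: base plate 140 (x) by 250 (y) mm, two steel pillars 95 mm either side of the middle along y, a bridge whose top is 223 mm up, the hand wheel above it (rim top about 254 mm, handle top about 316 mm above the bench). Origin under the middle of the base. With the wheel at 0 the handle lies towards the press's own +x from the axis.
- mug: green enamel mug, 80 mm across and 83 mm high, with wax sticks standing in it to about 140 mm; origin under its centre. Bystander.
- file_case: flat steel needle-file case, 150 x 70 x 19 mm, lying shut in front of the press; origin under its centre. Bystander.
- gourd_cap: carved dome of a gourd with a stem, 96 mm across, 66 mm high; beside the press; origin under its centre. Bystander.
- blank: square wooden peg blank, 140 x 24 x 24 mm, lying on the other side of the press; origin under its centre. Bystander.
- mallet: wooden mallet lying on its side, 210 mm long, head 52 mm thick and 85 mm wide; origin under its middle. Bystander.
- cork_block: cork sanding block 100 x 60 x 34 mm; origin under its centre. Bystander.
- done_peg: finished dark wooden peg, 109 mm long and up to 31 mm thick, lying down; origin under its middle. Bystander.

How it is judged:
On the way:
1. part-way round, the fingers are pushing the wheel by its handle (value of joint wheel between 2.1 and 4.2 rad and contact force between the fingers and handle above 0.3 N), for 0.05 s.
At the end, for the whole second after the job is handed in: The wheel has made one clockwise turn and stands still, the handle within 16 mm of where it began (15.5 mm sideways, about 12 degrees, as the wheel has also come down 4 mm), the pad presses on the upright peg's head with more than 1 N (value of joint wheel between 4.5 and 8.05 rad and distance of handle_mid from where it was at the start of the episode below 0.016 m and velocity of joint wheel between -0.05 and 0.05 rad/s and contact force between pad and peg above 1 N and angle between peg's own z axis and vertical below 0.12 rad); the robot touches nothing.
It fails at once if the handle is taken between the fingers (the grasp point comes onto the handle's axis, below its top) (horizontal distance between the grasp point and handle_mid below 0.012 m and z of the grasp point in the frame of handle below 0.056 m).
It fails at once if the handle is slammed with more than 70 N (contact force between the fingers and handle above 70 N).
It fails at once if the peg's head is overpressed: the wheel is driven far past one turn (contact force between pad and peg above 18 N).
It fails at once if the peg is lifted or knocked askew (distance of peg from where it was at the start of the episode above 0.008 m or angle between peg's own z axis and vertical above 0.15 rad).
It fails at once if another thing on the bench is shifted by more than 20 mm, knocked over or lifted (distance of any of mug, file_case, gourd_cap, blank, mallet, cork_block, done_peg from where it was at the start of the episode above 0.02 m).
It also fails if it takes over 64 s, if anything falls off the work surface, if the arm or the gripper's body presses on something with over 40 N, if the wrist force passes 120 N, or if a joint passes its speed limit or range.

## Working session

There is one attempt and no reset: what is moved stays moved. The work goes in short steps, each a Python script; the robot and the scene stay as the last script left them, time stands still between calls to the robot, and variables do not carry over. Pictures are saved under pics/ and viewed, on a budget of 10 in all, crops included, one or two more only if the job needs it, and the job is handed in when it is done.

```bash
ls; mkdir -p pics; cat > h.py <<'E'
import numpy as np, cv2
from scipy.spatial.transform import Rotation as R
from cell import manip, inverse_kinematics, cams, order
def cloud(c, Rm=None, t=None):
    K=c["intrinsics"]; z=c["z_map"]; v,u=np.mgrid[:z.shape[0],:z.shape[1]]
    P=np.stack([(u-K[0,2])/K[0,0]*z,(v-K[1,2])/K[1,1]*z,z],-1)
    o=np.asarray(c["orientation"]); M=R.from_rotvec(o).as_matrix() if o.shape==(3,) else (R.from_quat(o).as_matrix() if o.shape==(4,) else o)
    W=P@M.T+np.asarray(c["position"]); W[z==0]=np.nan
    return W
E
python3 - <<'E'
from h import *
for n in ("scene","side"):
    c=cams.capture(n); cv2.imwrite(f"pics/{n}0.png",c["image"]); np.savez(f"pics/{n}0.npz",**c)
    print(n,c["position"],c["orientation"]); W=cloud(c)
    m=(W[...,2]>0.2)&(W[...,2]<0.34); 
    print(np.nanpercentile(W[...,2],[1,50,99]))
s=manip.state(); print(s)
E
```

```text
pics
scene [0.92847707 0.69235331 1.19376906] [-0.83679913 -2.6612777   0.94549857]
[-0.76069731 -0.00077321  0.7519646 ]
side [-0.00296054 -0.685014    0.79707646] [-2.1381835   0.65399679 -0.33567838]
[-7.01479960e-01  2.46927548e-04  6.76439661e-01]
{'clock': 0.1, 'joint_pos': array([-3.68909636e-02,  2.64655202e-01,  1.60524031e+00, -7.05840766e-07,
        1.27368819e+00, -3.69314800e-02]), 'joint_velocities': array([-0.00152446,  0.00071051, -0.00251693,  0.00056733, -0.00127462,
       -0.00067836]), 'tau': array([ 2.09863060e-04, -5.03614998e+01, -3.58072400e+01,  7.29403482e-02,
        2.32994242e-02, -8.27531630e-05]), 'tool_pos': array([6.74359019e-01, 2.76776044e-05, 2.37526189e-01]), 'tcp_rot': array([ 1.2082818 ,  1.21073755, -1.21060024]), 'contact_force': array([0.68244572, 0.74300453, 0.65294603]), 'moment': array([-0.02306526,  0.02559496,  0.02078011]), 'gripper_width': 0.08794423099413456}
```

View pics.

View pics/scene0.png

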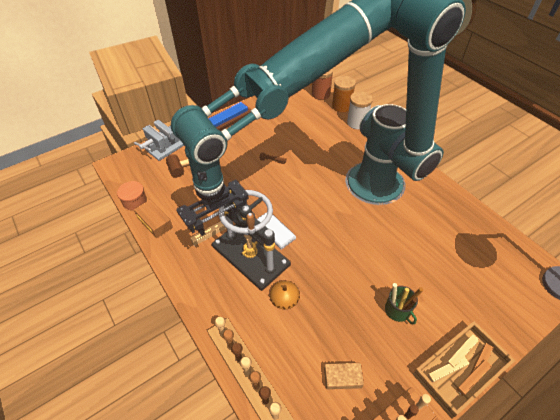

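View pics/side0.png

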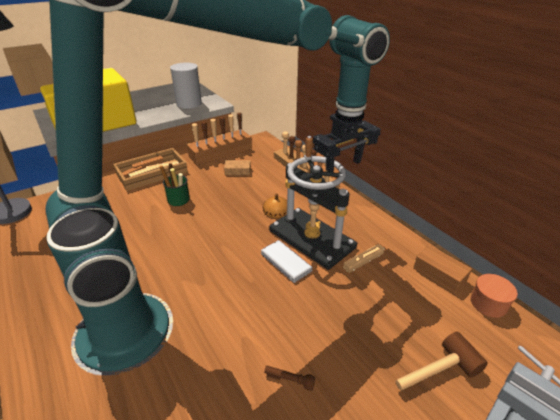

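```bash
python3 - <<'E'
from h import *
from scipy.optimize import least_squares
for n,(u0,u1,v0,v1) in (("scene",(205,285,175,240)),("side",(275,365,130,200))):
    c=dict(np.load(f"pics/{n}0.npz")); W=cloud(c)
    sub=W[v0:v1,u0:u1]; im=c["image"][v0:v1,u0:u1].astype(int)
    grey=(abs(im[...,0]-im[...,2])<25)&(im.sum(-1)>330)
    P=sub[grey]; print(n,len(P),np.round(np.nanpercentile(P[:,2],[5,25,50,75,95]),3))
    P=P[(P[:,2]>.235)&(P[:,2]<.265)]
    f=least_squares(lambda p:np.clip(abs(np.hypot(P[:,0]-p[0],P[:,1]-p[1])-.072)-.006,0,None),[np.median(P[:,0]),np.median(P[:,1])],loss='soft_l1',f_scale=.004)
    x=f.x; print("hub",x,len(P)); rr=np.hypot(*(P[:,:2]-x).T); print(np.percentile(rr,[5,50,95]))
    d=np.hypot(sub[...,0]-x[0],sub[...,1]-x[1]); 
    m=(sub[...,2]>.27)&(sub[...,2]<.325)&(abs(d-.072)<.02)
    vv,uu=np.nonzero(m)
    for a,b,p,col in list(zip(uu+u0,vv+v0,sub[m],im[m]))[::6]: print(a,b,np.round(p,3),col)
    cv2.imwrite(f"pics/{n}0c.png",cv2.resize(c["image"][v0-15:v1+50,u0-10:u1+20],None,fx=5,fy=5,interpolation=cv2.INTER_CUBIC)[:600,:800])
E
```

```text
scene 1085 [0.017 0.022 0.251 0.255 0.321]
hub [0.58333856 0.01174184] 535
[0.06319116 0.07259808 0.07862385]
228 206 [0.64  0.023 0.321] [ 98 100 104]
229 207 [0.638 0.025 0.317] [104 107 109]
228 208 [0.642 0.028 0.319] [130 131 134]
226 209 [0.648 0.026 0.317] [130 130 132]
223 210 [0.658 0.028 0.321] [128 127 130]
220 211 [0.666 0.024 0.318] [110 111 117]
218 212 [0.672 0.026 0.321] [102 104 111]
219 213 [0.671 0.028 0.318] [109 110 112]
252 213 [0.596 0.077 0.314] [ 75  98 136]
251 214 [0.601 0.08  0.317] [186 202 225]
250 215 [0.605 0.081 0.317] [193 208 225]
249 216 [0.61  0.083 0.317] [106 149 216]
247 217 [0.613 0.077 0.309] [ 54  93 146]
254 217 [0.595 0.084 0.302] [55 69 93]
251 218 [0.607 0.089 0.313] [ 63 108 168]
249 219 [0.611 0.085 0.307] [ 58 101 153]
247 220 [0.616 0.081 0.302] [ 46  76 115]
253 220 [0.602 0.089 0.3  ] [ 60  94 145]
251 221 [0.608 0.088 0.299] [ 61  99 151]
249 222 [0.612 0.085 0.295] [ 54  92 144]
247 223 [0.614 0.076 0.281] [40 58 86]
253 223 [0.603 0.09  0.288] [ 53  87 134]
252 224 [0.605 0.087 0.282] [ 56  89 136]
251 225 [0.608 0.087 0.28 ] [ 
[... 712 characters left out ...]
 [0.596 0.075 0.29 ] [ 43  71 109]
312 146 [0.614 0.07  0.287] [30 55 87]
348 146 [ 0.659 -0.026  0.316] [65 64 65]
308 147 [0.598 0.068 0.289] [ 40  73 118]
341 147 [ 0.639 -0.021  0.317] [42 50 70]
347 147 [ 0.656 -0.026  0.314] [64 64 69]
309 148 [0.601 0.067 0.285] [ 42  74 115]
341 148 [ 0.634 -0.026  0.317] [60 61 66]
305 149 [0.595 0.077 0.28 ] [ 58  94 130]
311 149 [0.609 0.067 0.28 ] [ 41  64 102]
343 149 [ 0.641 -0.027  0.313] [55 55 64]
310 150 [0.606 0.069 0.277] [ 38  69 106]
305 151 [0.595 0.077 0.273] [ 52  82 116]
311 151 [0.609 0.067 0.274] [35 58 94]
308 152 [0.601 0.071 0.271] [ 39  72 113]
337 153 [ 0.615 -0.033  0.311] [36 34 34]
337 155 [ 0.615 -0.034  0.306] [32 33 40]
```

View pics/side0c.png

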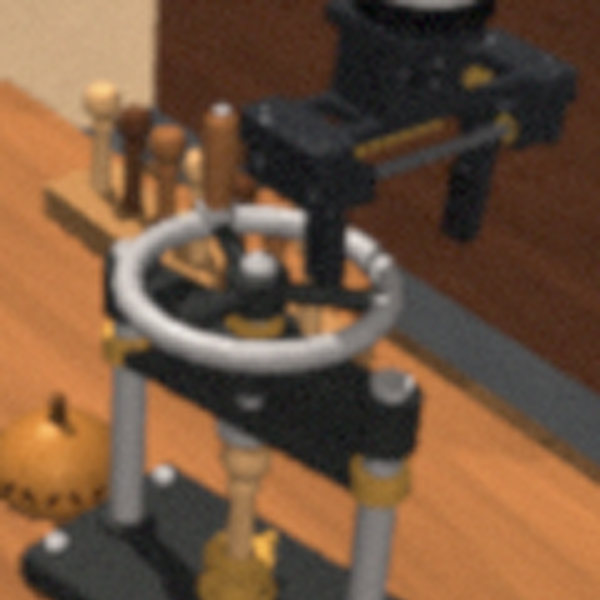

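```bash
cat >> h.py <<'E'
from scipy.optimize import least_squares
def wrist(name):
    s=manip.state(); c=cams.capture("wrist"); T=np.eye(4); T[:3,:3]=R.from_rotvec(s["tcp_rot"]).as_matrix(); T[:3,3]=s["tool_pos"]
    T=T@c["T_tool_cam"]; c["position"]=T[:3,3]; c["orientation"]=R.from_matrix(T[:3,:3]).as_rotvec()
    cv2.imwrite(f"pics/{name}.png",c["image"]); np.savez(f"pics/{name}.npz",**c); return c
def find(c,x0=(.582,.0095)):
    W=cloud(c); P=W.reshape(-1,3); x=np.array(x0)
    P=P[np.isfinite(P[:,2])]; P=P[np.hypot(*(P[:,:2]-x).T)<.11]
    Q=P[(P[:,2]>.245)&(P[:,2]<.262)]
    for _ in range(5):
        q=Q[abs(np.hypot(*(Q[:,:2]-x).T)-.072)<.012]
        x=least_squares(lambda p:np.hypot(*(q[:,:2]-p).T)-.072,x,loss='soft_l1',f_scale=.003).x
    H=P[(P[:,2]>.300)&(P[:,2]<.325)&(abs(np.hypot(*(P[:,:2]-x).T)-.072)<.02)]
    print("hub",x.round(4),len(q),"rimz",np.median(q[:,2]).round(4),"top",np.percentile(H[:,2],95).round(4) if len(H) else None,"handle",np.median(H,0).round(4),((H.min(0)+H.max(0))/2).round(4),len(H))
    m=np.median(H,0)[:2]-x; print("ang deg",np.degrees(np.arctan2(m[1],m[0])),"r",np.hypot(*m))
    return x,np.median(H,0)
E
python3 - <<'E'
from h import *
s=manip.state(); p=s["tool_pos"]
manip.move_linear([p[0],p[1],.36]); manip.move_linear([.60,0.0,.50])
c=wrist("w1"); print(c["T_tool_cam"].round(3),c["position"]); find(c); print(manip.state()["clock"],manip.state()["joint_pos"])
E
```

```text
[[-0.001 -0.282  0.959 -0.146]
 [ 1.     0.001  0.001 -0.   ]
 [-0.001  0.959  0.282 -0.073]
 [ 0.     0.     0.     1.   ]] [0.60005553 0.07297789 0.64405153]
hub [0.583  0.0109] 5447 rimz 0.2529 top 0.3181 handle [0.6057 0.0779 0.3142] [0.6055 0.0781 0.3098] 480
ang deg 71.29102812606666 r 0.07070071348978381
2.3167 [-4.14932809e-02  7.70697675e-02  1.35626783e+00  2.99021099e-05
  1.71102914e+00 -4.14914756e-02]
```

View pics/w1.png

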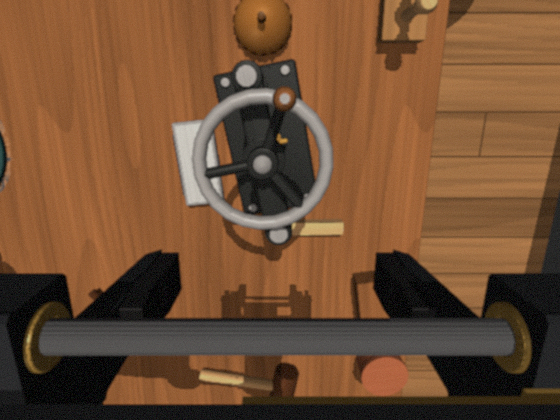

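```bash
cat >> h.py <<'E'
HUB=np.array([.583,.0109]); TH0=np.radians(71.3); R0=R.from_rotvec(1.2092*np.array([1,1,-1]))
def pose(s,psi_off,d,z=None):
    """tool pose behind the handle at wheel travel s (rad); d = centre distance behind handle axis"""
    th=TH0-s; r=np.array([np.cos(th),np.sin(th)]); t=np.array([np.sin(th),-np.cos(th)])
    p=HUB+.072*r-d*t; psi=th+psi_off
    return np.r_[p,(.276-.004*s/(2*np.pi)) if z is None else z],(R.from_euler("z",psi)*R0).as_rotvec(),t
def go(s,off,d,rate=.05,z=None):
    p,rv,t=pose(s,off,d,z); manip.move_linear(p,rate=rate,rot=rv)
    st=manip.state(); f=st["contact_force"]; print(f"s={np.degrees(s):.0f} d={d*1e3:.1f} err={1e3*np.linalg.norm(st['tool_pos']-p):.1f}mm Ft={f[:2]@t:.1f} F={f.round(1)} t={st['clock']:.1f}")
E
python3 - <<'E'
from h import *
manip.set_gripper(0.0,10)
p,rv,_=pose(0,0,.055,.40); manip.move_pose(p,rv); print(manip.state()["joint_pos"].round(2))
go(0,0,.055,.1)
for d in (.035,.029,.026,.0235,.022,.0205): go(0,0,d,.03)
for s in (5,10,15): go(np.radians(s),0,.0205)
E
```

```text
[ 0.13 -0.01  1.62 -0.    1.53 -1.11]
s=0 d=55.0 err=1.1mm Ft=1.2 F=[ 1.  -1.  -0.4] t=6.0
s=0 d=35.0 err=0.1mm Ft=-0.5 F=[-0.4  0.3  0.5] t=6.8
s=0 d=29.0 err=0.2mm Ft=-0.2 F=[-0.1  0.1 -0.5] t=7.2
s=0 d=26.0 err=0.1mm Ft=-0.6 F=[-0.3  0.9 -0.6] t=7.4
s=0 d=23.5 err=0.1mm Ft=-0.5 F=[-0.7 -0.4 -0.6] t=7.7
s=0 d=22.0 err=0.1mm Ft=0.0 F=[-0.1 -0.4  0. ] t=7.9
s=0 d=20.5 err=0.1mm Ft=0.0 F=[-0.2 -0.7  0.3] t=8.2
s=5 d=20.5 err=0.1mm Ft=-0.2 F=[0.3 1.2 1.3] t=8.5
s=10 d=20.5 err=0.1mm Ft=-1.6 F=[-1.4  0.9 -0.8] t=8.8
s=15 d=20.5 err=0.0mm Ft=-0.9 F=[-0.5  0.9  0.4] t=9.0
```

```bash
python3 - <<'E'
from h import *
a=[]
for n,(u,v) in (("side",(260,105)),("scene",(190,165))):
    i=cams.capture(n)["image"][v:v+100,u:u+100]; a.append(cv2.resize(i,None,fx=4,fy=4,interpolation=cv2.INTER_CUBIC))
cv2.imwrite("pics/push1.png",np.hstack(a))
E
```

```text
(no output)
```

View pics/push1.png

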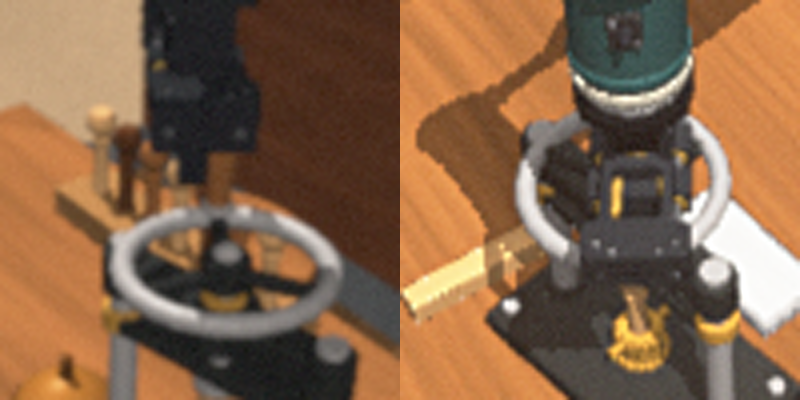

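The pictures show the handle at (222,180) in the left crop, against the finger at (193,165). It has moved about 8 px from its start, so the push is working.

```bash
python3 - <<'E'
from h import *
for s in range(27,184,12): go(np.radians(s),0,.0205,.05)
S=np.radians(183)
go(S,0,.05,.08); go(S,0,.05,.12,.37)
p,rv,_=pose(S,np.pi,.05,.37); manip.move_pose(p,rv); print(manip.state()["joint_pos"].round(2))
c=wrist("w2"); find(c,HUB)
E
```

```text
s=27 d=20.5 err=0.2mm Ft=-0.7 F=[-0.5  0.5 -0.2] t=9.6
s=39 d=20.5 err=0.1mm Ft=-0.2 F=[ 0.5  0.5 -0.3] t=10.1
s=51 d=20.5 err=0.1mm Ft=-0.9 F=[-0.4  0.8 -1.3] t=10.5
s=63 d=20.5 err=0.1mm Ft=-0.3 F=[ 0.   0.3 -0.4] t=11.0
s=75 d=20.5 err=0.1mm Ft=0.0 F=[ 0.5 -0.1 -0.4] t=11.5
s=87 d=20.5 err=0.1mm Ft=-0.2 F=[-0.5  0.3  0.4] t=11.9
s=99 d=20.5 err=0.1mm Ft=-1.0 F=[0.1 1.1 0.4] t=12.4
s=111 d=20.5 err=0.1mm Ft=-0.3 F=[ 1.  -0.5 -0.5] t=12.9
s=123 d=20.5 err=0.1mm Ft=0.4 F=[-0.9  0.4  0.5] t=13.3
s=135 d=20.5 err=0.1mm Ft=-0.9 F=[0.8 0.5 0.2] t=13.8
s=147 d=20.5 err=0.1mm Ft=0.5 F=[-0.5 -0.1 -0. ] t=14.3
s=159 d=20.5 err=0.1mm Ft=-0.6 F=[ 0.6 -0.3  0. ] t=14.7
s=171 d=20.5 err=0.1mm Ft=-1.1 F=[ 0.9 -0.9 -0.2] t=15.2
s=183 d=20.5 err=0.1mm Ft=-0.5 F=[ 0.1 -0.9  0. ] t=15.7
s=183 d=50.0 err=0.5mm Ft=0.5 F=[-0.5 -0.   1. ] t=16.2
s=183 d=50.0 err=1.1mm Ft=-0.4 F=[ 0.3 -0.5 -1. ] t=17.1
[-0.16  0.08  1.58  0.    1.48 -1.36]
hub [0.5817 0.0077] 12621 rimz 0.2511 top 0.3162 handle [ 0.5541 -0.0566  0.3126] [ 0.5553 -0.0572  0.3087] 1046
ang deg -113.2839748318853 r 0.06994743904250392
```

```bash
python3 - <<'E'
from h import *
o=np.pi; S=np.radians(183)
go(S,o,.05,.15)
go(S,o,.026,.05)
for s in list(range(190,347,12))+[350]: go(np.radians(s),o,.0205,.05)
S=np.radians(350); go(S,o,.05,.08); go(S,o,.05,.12,.37)
manip.move_pose([.60,0,.50],R0.as_rotvec()); manip.dwell(.3)
find(wrist("w3")); print(manip.state()["tool_pos"],manip.state()["clock"])
E
```

```text
s=183 d=50.0 err=1.1mm Ft=-0.3 F=[ 0.5  0.4 -0.5] t=20.6
s=183 d=26.0 err=0.3mm Ft=-0.1 F=[-0.2 -0.8 -0. ] t=21.3
s=190 d=20.5 err=0.1mm Ft=-0.7 F=[ 0.5 -0.5 -0.2] t=21.7
s=202 d=20.5 err=0.1mm Ft=0.6 F=[-0.5  0.3 -0.3] t=22.2
s=214 d=20.5 err=0.1mm Ft=-0.3 F=[-1.  -1.1 -0.7] t=22.6
s=226 d=20.5 err=0.1mm Ft=-0.4 F=[-0.9 -0.8  0.4] t=23.1
s=238 d=20.5 err=0.1mm Ft=-0.6 F=[-0.8 -0.8  0.7] t=23.6
s=250 d=20.5 err=0.1mm Ft=-0.7 F=[-1.4 -0.7  0.1] t=24.0
s=262 d=20.5 err=0.1mm Ft=-0.9 F=[-0.2 -0.9  0. ] t=24.5
s=274 d=20.5 err=0.1mm Ft=-0.1 F=[-0.4  0.  -0.4] t=25.0
s=286 d=20.5 err=0.0mm Ft=-0.6 F=[-1.2  0.  -0.8] t=25.4
s=298 d=20.5 err=0.1mm Ft=-0.4 F=[ 0.1 -0.8 -0.5] t=25.9
s=310 d=20.5 err=0.1mm Ft=0.0 F=[ 0.1 -0.1  0.6] t=26.4
s=322 d=20.5 err=0.1mm Ft=-0.3 F=[-0.3  0.1  0.7] t=26.8
s=334 d=20.5 err=0.1mm Ft=-0.5 F=[-0.6  0.6  0.6] t=27.3
s=346 d=20.5 err=0.1mm Ft=-0.0 F=[-0.1 -0.3  0.2] t=27.8
s=350 d=20.5 err=0.2mm Ft=-1.1 F=[-1.   0.5  0.1] t=28.0
s=350 d=50.0 err=0.5mm Ft=-0.6 F=[-0.6 -0.3 -0.5] t=28.5
s=350 d=50.0 err=1.2mm Ft=-0.3 F=[-0.4 -0.7  0.1] t=29.5
hub [0.5828 0.0106] 4961 rimz 0.2492 top 0.3144 handle [0.5934 0.0807 0.3106] [0.5934 0.0813 0.3081] 426
ang deg 81.39142228342338 r 0.07090921969096368
[5.99930970e-01 1.27585662e-04 4.99921447e-01] 31.5083
```

View pics/w3.png

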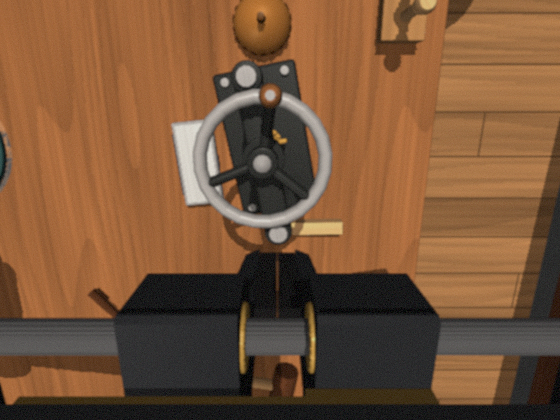

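The wheel has turned 349.9°: the handle is at (270,95) and began at (284,98). I'll now push the last 10°.

```bash
python3 - <<'E'
from h import *
o=np.pi; S=np.radians(350)
p,rv,_=pose(S,o,.05,.37); manip.move_pose(p,rv)
go(S,o,.05,.15); go(S,o,.024,.05)
for s in (350,355,360.5): go(np.radians(s),o,.0205,.04)
S=np.radians(360.5); go(S,o,.05,.08); go(S,o,.05,.12,.37)
manip.move_pose([.60,0,.50],R0.as_rotvec()); manip.dwell(.3)
find(wrist("w4")); print(manip.state()["clock"])
a=[]
for n,(u,v) in (("side",(250,140)),("scene",(180,165))):
    i=cams.capture(n)["image"][v:v+140,u:u+130]; a.append(cv2.resize(i,None,fx=3,fy=3,interpolation=cv2.INTER_CUBIC))
cv2.imwrite("pics/end.png",np.hstack(a))
E
```

```text
s=350 d=50.0 err=1.2mm Ft=0.3 F=[0.3 0.1 0.4] t=34.0
s=350 d=24.0 err=0.3mm Ft=0.4 F=[0.4 0.4 0.6] t=34.6
s=350 d=20.5 err=0.1mm Ft=-0.3 F=[-0.5 -1.1  0.4] t=34.9
s=355 d=20.5 err=0.2mm Ft=-0.6 F=[-0.8 -0.9  0.4] t=35.2
s=360 d=20.5 err=0.1mm Ft=-0.9 F=[-0.8  0.4 -1. ] t=35.5
s=360 d=50.0 err=0.5mm Ft=0.7 F=[ 0.6 -0.5  0.9] t=36.0
s=360 d=50.0 err=1.2mm Ft=0.1 F=[ 0.2  0.1 -0.9] t=37.0
hub [0.5829 0.0106] 4927 rimz 0.2491 top 0.3143 handle [0.6053 0.0781 0.3107] [0.6055 0.0778 0.3079] 425
ang deg 71.65749587118778 r 0.07114659279121319
39.1583
```

View pics/end.png

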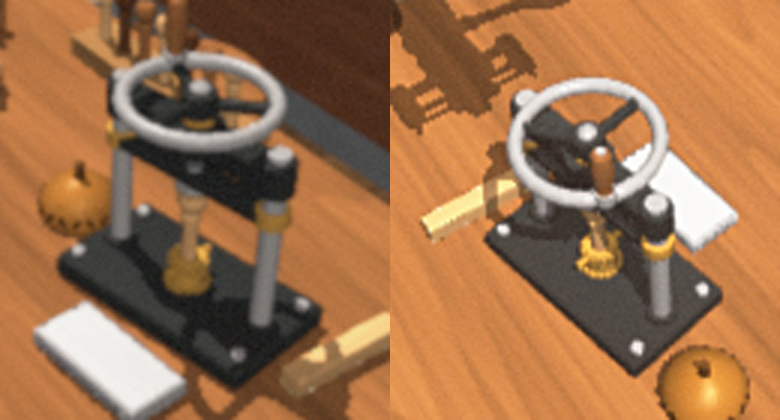

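The peg is upright at (190,240) with the pad on its head, and the file case, blank and gourd cap are where they were. The handle is back at its start angle and the arm is clear.

```bash
python3 -c "
from h import *
order.close_job()"
```

```text
the job is handed in; nothing more can be done
```

I pushed the hand wheel one full clockwise turn by its handle and handed the job in at about 39 s on the robot's clock. I used the outside of the shut fingers, in two half-turn sweeps and a final 10° push, then drew the arm clear.

**Wheel:** The last wrist-camera check put the handle at 71.7°, against 71.3° at the start. That is about 0.5 mm sideways from where it began, and the wheel is about 4 mm lower, as one turn should give.

**Peg and bench:** In the last pictures the peg stands upright with the pad down on its head. The file case, blank and gourd cap, the three nearest the press, look unmoved. I did not check the mug, mallet, cork block or finished peg again, but the arm worked only above the press.

**Not confirmed:**
- **Pad force:** I could not measure it directly; I infer it from the completed turn.
- **Push force:** The force readings while pushing stayed close to their noise, about 1 N, lower than the 2–5 N expected at the handle. Contact is therefore shown by the wheel's movement, which matched the commanded angle to within about 2°.

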